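# Put the sockets back on the socket tray in order of size

### The job

Put the four loose steel sockets back on the red socket tray in order of size, the smallest on the thinnest post at the narrow end and the largest on the thickest post at the wide end, each over the post made for it. Leave every socket standing upright and fully down on the tray.

Things in the scene. Friction and masses are not known exactly. Their poses are not given: they have to be found in the camera images.
- socket_19_mid (a point): centre of the smallest of four loose bright steel sockets: a round upright cylinder, diameter 27 mm, height 44 mm, 100 g; hexagon bore below (19 mm across, 27 mm deep), square hole on top. Point half-way up, z = its axis, up. If it stands just in front of the 76 mm high green crate, fingers have most room closing along y.
- socket_24_mid (a point): centre of the second smallest of four loose bright steel sockets: a round upright cylinder, diameter 34 mm, height 47 mm, 150 g; hexagon bore below (24 mm across, 28 mm deep), square hole on top. Point half-way up, z = its axis, up. If it stands just in front of the 76 mm high green crate, fingers have most room closing along y.
- socket_30_mid (a point): centre of the second largest of four loose bright steel sockets: a round upright cylinder, diameter 42 mm, height 50 mm, 220 g; hexagon bore below (30 mm across, 29 mm deep), square hole on top. Top 15 mm slimmer by 4 mm. Point half-way up, z = its axis, up. If it stands just in front of the 76 mm high green crate, fingers have most room closing along y.
- socket_36_mid (a point): centre of the largest of four loose bright steel sockets: a round upright cylinder, diameter 51 mm, height 54 mm, 320 g; hexagon bore below (36 mm across, 31 mm deep), square hole on top. Top 15 mm slimmer by 4 mm. Point half-way up, z = its axis, up. If it stands just in front of the 76 mm high green crate, fingers have most room closing along y.
- post_19_foot (a point): the smallest of the red tray's four fixed black posts, made for the smallest socket: 22 mm high, 15 mm in diameter up to 10 mm, then tapering to 6 mm at the tip, with a white ring just over 27 mm wide printed round it. Point: centre of its foot, on the flat top of the tray where the socket's foot must rest; z up.
- post_24_foot (a point): the second smallest of the red tray's four fixed black posts, made for the second smallest socket: 22 mm high, 21 mm in diameter up to 10 mm, then tapering to 9 mm at the tip, with a white ring just over 34 mm wide printed round it. Point: centre of its foot, on the flat top of the tray where the socket's foot must rest; z up.
- post_30_foot (a point): the second largest of the red tray's four fixed black posts, made for the second largest socket: 22 mm high, 27 mm in diameter up to 10 mm, then tapering to 13 mm at the tip, with a white ring just over 42 mm wide printed round it. Point: centre of its foot, on the flat top of the tray where the socket's foot must rest; z up.
- post_36_foot (a point): the largest of the red tray's four fixed black posts, made for the largest socket: 22 mm high, 33 mm in diameter up to 10 mm, then tapering to 18 mm at the tip, with a white ring just over 51 mm wide printed round it. Point: centre of its foot, on the flat top of the tray where the socket's foot must rest; z up.
- socket_tray: red plastic tray, fixed, 198 mm long, 9 mm thick, tapering from 40 mm wide (thinnest post) to 64 mm (thickest). Origin: under its middle, on the bench; x along the row of posts to the wide end (posts at x = -80, -38, 11, 68 mm), z up. It may lie at any yaw. Seated sockets stand 11 to 12 mm apart, so fingers fit only across the row, closing along the tray's y.
Mind the look-alikes: they are no part of the job. What is shaped like the part that bears socket_19_mid but blue or pink is not meant.

How it is judged:
By the outcome, as a careful person would: the job done as asked, in the order asked, and still so for the second after the job is handed in, with the robot touching nothing.
It also fails if it takes over 102 s, if anything falls off the work surface, if the arm or the gripper's body presses on something with over 40 N, if the wrist force passes 120 N, or if a joint passes its speed limit or range.

### The arm

A 7-joint arm with a two-finger parallel gripper is mounted at the origin on the work surface; the furniture and walls round the work are solid. World frame = base frame: x ahead of the robot, y to its left, z up, the work surface at z = 0. Lengths are in m, angles in rad, forces in N, time in s.
With the tool pointing down it reaches from about 0.4 to 0.85 m from the base axis. Payload 10.4 kg.
Tool frame: the origin (TCP) lies midway between the tips of the shut fingers; the grasp point (between the pads) lies 19 mm behind it; z points along the fingers, y is the line along which they close (so a half turn about z gives the same grasp; the last joint's range is limited). The gripper opens to 87 mm and grips with 3 to 60 N. Pads are 19 mm wide; open, the fingers measure 117 mm over their backs; the gripper's body (75 mm by 190 mm) begins 51 mm behind the grasp point.
Start: joints at [1.159, 0.332, -0.065, 1.46, 0.022, 1.35, -0.088], TCP at [0.237, -0.578, 0.185] pointing down, gripper open.
Joint ranges: [-2.6, 2.6], [-0.5, 2.12], [-1.47, 1.34], [0.16, 2.42], [-1.27, 4.41], [0.06, 2.06], [-2.6, 2.6]. Speed limits (rad/s): [2.22, 2.22, 2.79, 2.79, 3.14, 3.14, 3.14].

### API

Orientations are given as a unit quaternion [x, y, z, w].
In Python, from bench import r gives the robot as it stands.
- The arm moves only by the tool arm_command, never from a script. Its arguments are lists of equal length, an entry for each row: "xyz": the shift along the world's x, y, z in m, a list of three; "rot": the turn, a rotation vector about the world's x, y, z in rad, a list of three. In form: {"xyz": [[tx, ty, tz], ...], "rot": [[ax, ay, az], ...]}. A call has 1 to 20 rows; each row is the pose to reach, as a shift and turn from the pose commanded when the call began; what a row does not reach only later rows make up. A row lasts 1/12 s, in which the tool goes at most 41.7 mm and 7.16 degrees, less where a joint would pass 70% of its speed; a pose out of reach is approached as far as the arm can. A call with a gripper value outside its range is refused whole. "grip" is the opening, from 0 (shut) to 1 (fully open), set as the call begins (left out, the last holds). The fingers move at their own pace and stop on an object; "squeeze" is the grip in N (left out, the last holds). Time passes only in rows, so rows that repeat a pose let the fingers close. It gives the time, the measured TCP pose, the force, the opening and the grip force at its end, in the units of the state.
- r.read_state(): the state, without advancing time (a new reading comes with each control period).
- r.camera(name): name is "scene" or "top" or "wrist"; returns the picture (480x640x3 uint8, red, green, blue); there is no depth.
- r.camera_model(name): a dict with "fx", "fy", "cx", "cy" (pixels), "k1" (the pictures are not rectified: a ray, as slopes to the right and down, at radius r is drawn at 1 + k1 r^2 times it, then the intrinsics apply), "T" (4x4, takes a point from camera to world coordinates). Camera axes: x right, y up, looking along -z (the intrinsics and any distortion apply to the point x, -y, -z); pixel columns grow to the right and rows downward; lengths in m; the calibration is good to about 2 mm. A picture is of the moment at which its call begins: read the wrist's pose just before it. camera_model takes no time and is no camera call; for the wrist camera it gives the pose at the moment of the call.
- r.close_job(): hands the job in; it is judged then, once.
Trained networks look in the newest picture that a camera, given by its name, has taken for a name from the list of things; names that differ only in an ending like _2 or _b are one class to them, and where a whole thing is asked for, a point or a joint stands for the part that bears it (a point fixed in the world has none). Each returns a list of dicts, best first, with "conf" (0 to 1); they miss things now and then, are a little off and sometimes report something else, mostly with a low value. They report only what shows in the picture. A call takes as long as a camera call. They do not tell look-alikes from the thing itself.
- r.look_for(label, camera): "at" ([x, y, z] in m, in the coordinates of the camera as it stood for that picture, good to about 4 mm: the middle of the surface that is visible of it).
- r.spot_point(label, camera): "at" ([x, y, z] in m, in the coordinates of the camera as it stood for that picture, good to about 4 mm: a listed point, or the origin of a listed thing).
The state is a dict: "time": time; "joint_positions": joint angles; "joint_vel": joint speeds; "joint_torque": joint torques, N m; "ee_pos": TCP position; "eef_rot": TCP orientation; "ft_force": force on the tool from outside, world axes, zero at the start; "torque": the same for the moment, N m; "width": finger opening in m; "grip_force": force on a finger pad.
Only numpy, scipy, OpenCV 4.12 (cv2) and the standard library are available. Lean on these libraries where they do the work, as an engineer would, in place of code of your own. Each camera call takes 0.05 s, during which the arm holds its last target. There are 200 camera calls.

## Working session

There is one attempt and no reset: what is moved stays moved. The work goes in short steps, Python scripts to look and compute and a tool call to move; the robot and the scene stay as the last step left them, time stands still between calls to the robot, and variables do not carry over. Pictures are saved under pics/ and viewed, at most 14 in all, crops included, and the job is handed in when it is done.

Besides the shell and the picture viewer there is one more tool, called by a JSON object that holds its "name" and its "arguments". arm_command: Moves the arm, as the interface text tells. Its arguments: {"type":"object","properties":{"xyz":{"type":"array"},"rot":{"type":"array"},"grip":{"type":"number"},"squeeze":{"type":"number"}},"required":["xyz","rot"]}

```bash
mkdir -p pics
cat > h.py <<'E'
import numpy as np, cv2
from bench import r
L=['socket_19_mid','socket_24_mid','socket_30_mid','socket_36_mid','post_19_foot','post_24_foot','post_30_foot','post_36_foot','socket_tray']
def W(T,p): return (np.array(T)@np.r_[p,1])[:3]
def save(cam,n):
    m=r.camera_model(cam); im=r.camera(cam); cv2.imwrite(f'pics/{n}.png',im[:,:,::-1]); return m,im
def ray(m,uv,z):
    "pixel -> world point at height z"
    K=np.array([[m['fx'],0,m['cx']],[0,m['fy'],m['cy']],[0,0,1.]])
    d=cv2.undistortPoints(np.array([[uv]],float),K,np.array([m['k1'],0,0,0,0.]))[0,0]
    T=np.array(m['T']); v=T[:3,:3]@[d[0],-d[1],-1]; o=T[:3,3]; return o+v*(z-o[2])/v[2]
def proj(m,p):
    T=np.array(m['T']); q=T[:3,:3].T@(np.array(p)-T[:3,3]); s=np.array([q[0],-q[1]])/-q[2]; s=s*(1+m['k1']*(s@s))
    return [m['fx']*s[0]+m['cx'],m['fy']*s[1]+m['cy']]
E
python3 - <<'E'
from h import *
for c in ['top','scene']:
    m,im=save(c,c+'0')
    for l in L:
        for d in r.spot_point(l,c)[:4]:
            p=W(m['T'],d['at']); print(c,l,round(d['conf'],2),p.round(3),np.round(proj(m,p)))
s=r.read_state();print(s['time'],s['eef_rot'],s['width'])
E
```

```text
top socket_19_mid 0.55 [ 0.483 -0.236  0.012] [464. 229.]
top socket_19_mid 0.51 [0.429 0.572 0.023] [146. 254.]
top socket_19_mid 0.5 [0.297 0.465 0.022] [188. 306.]
top socket_19_mid 0.46 [0.417 0.108 0.018] [332. 256.]
top socket_24_mid 0.72 [ 0.427 -0.039  0.024] [390. 250.]
top socket_24_mid 0.31 [0.551 0.327 0.018] [246. 206.]
top socket_30_mid 0.61 [0.55  0.327 0.02 ] [246. 206.]
top socket_36_mid 0.79 [ 0.646 -0.209  0.027] [451. 167.]
top post_19_foot 0.61 [ 0.447 -0.147  0.006] [430. 243.]
top post_24_foot 0.59 [ 0.499 -0.283  0.008] [481. 223.]
top post_24_foot 0.42 [ 0.459 -0.183  0.006] [443. 239.]
top post_30_foot 0.53 [ 0.479 -0.232  0.01 ] [462. 231.]
top post_36_foot 0.7 [0.55  0.321 0.02 ] [248. 206.]
top post_36_foot 0.63 [ 0.503 -0.283  0.011] [481. 221.]
top socket_tray 0.82 [ 0.476 -0.223 -0.   ] [458. 233.]
top socket_tray 0.62 [ 0.502 -0.282  0.009] [481. 222.]
scene socket_19_mid 0.86 [0.299 0.468 0.024] [259. 390.]
scene socket_19_mid 0.78 [0.335 0.141 0.022] [369. 297.]
scene socket_19_mid 0.73 [0.426 0.566 0.019] [183. 376.]
scene socket_19_mid 0.72 [ 0.495 -0.279  0.011] [439. 190.]
scene socket_24_mid 0.83 [ 0.422 -0.04   0.023] [398. 240.]
scene socket_30_mid 0.74 [0.544 0.325 0.023] [247. 283.]
scene socket_36_mid 0.65 [ 0.644 -0.214  0.026] [385. 170.]
scene socket_36_mid 0.34 [ 0.476 -0.235  0.009] [433. 201.]
scene post_19_foot 0.57 [ 0.442 -0.144  0.009] [420. 222.]
scene post_24_foot 0.4 [ 0.459 -0.184  0.009] [425. 212.]
scene post_30_foot 0.6 [ 0.478 -0.235  0.01 ] [433. 200.]
scene post_36_foot 0.69 [ 0.491 -0.279  0.009] [440. 191.]
scene post_36_foot 0.38 [0.424 0.108 0.025] [353. 267.]
scene socket_tray 0.65 [ 0.472 -0.222  0.001] [431. 206.]
1.0 [9.81161030e-01 1.93191695e-01 1.77237765e-05 4.75694776e-05] 0.08680710291312162
```

View pics/top0.png

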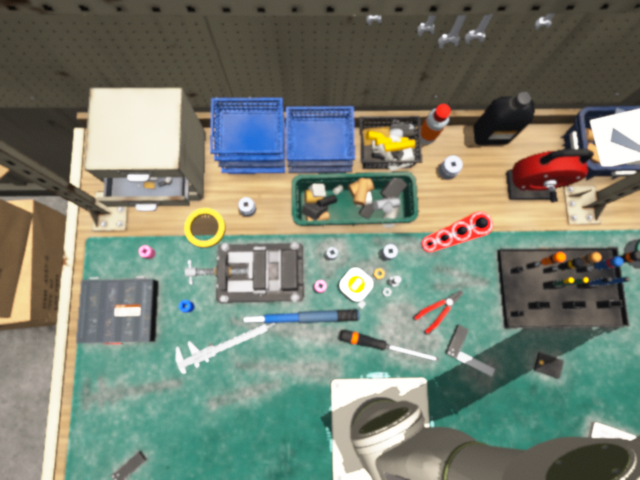

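View pics/scene0.png

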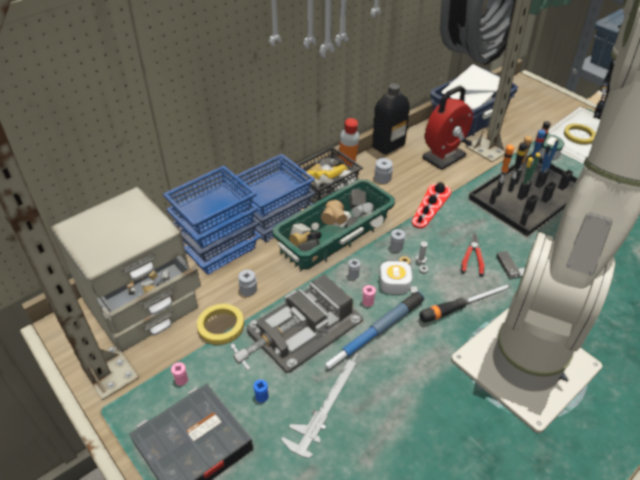

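Top picture: the four bright steel sockets are at (332,253), (390,251), (246,206) and (452,166). The pink ones at (146,251) and (320,286) and the blue one at (186,306) are look-alikes, so (332,253) is the smallest. The tray runs from (430,243), its narrow end, to (481,222), its wide end. I'll confirm with an enlarged crop.

Run:
```python
import cv2,numpy as np
a=cv2.imread('pics/top0.png');b=cv2.imread('pics/scene0.png')
f=lambda i,u,v:cv2.resize(i[v-33:v+33,u-44:u+44],(264,198),interpolation=3)
cv2.imwrite('pics/crop.png',np.vstack([np.hstack([f(a,332,253),f(a,390,251),f(a,455,225)]),np.hstack([f(a,246,206),f(a,452,166),f(b,353,268)])]))
```

```text
(no output)
```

View pics/crop.png

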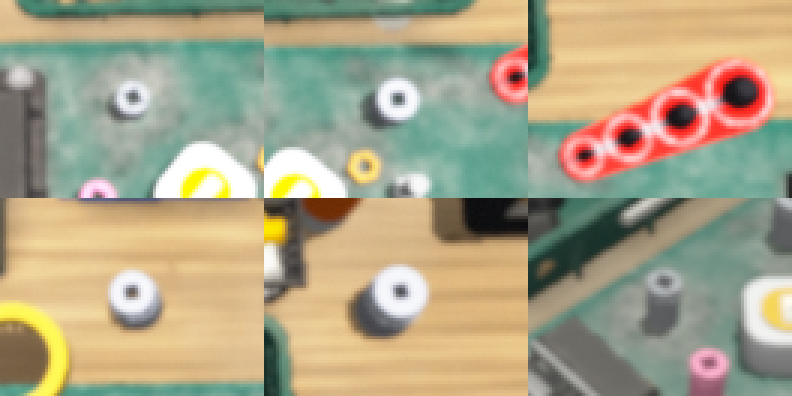

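The crop confirms four bright steel sockets with square holes, and a tray whose narrow end is at lower left. Next I'll move above the tray, with the fingers across its row.

{"name": "arm_command", "arguments": {"xyz": [[0, 0, 0.04], [0, 0, 0.08], [0.03, 0.03, 0.11], [0.235, 0.363, 0.12], [0.235, 0.363, 0.12], [0.235, 0.363, 0.12], [0.235, 0.363, 0.12], [0.235, 0.363, 0.12], [0.235, 0.363, 0.12], [0.235, 0.363, 0.12], [0.235, 0.363, 0.12], [0.235, 0.363, 0.12], [0.235, 0.363, 0.12], [0.235, 0.363, 0.12], [0.235, 0.363, 0.12], [0.235, 0.363, 0.12], [0.235, 0.363, 0.12], [0.235, 0.363, 0.12], [0.235, 0.363, 0.12], [0.235, 0.363, 0.12]], "rot": [[0, 0, 0], [0, 0, 0.1], [0, 0, 0.2], [0, 0, 0.32], [0, 0, 0.44], [0, 0, 0.56], [0, 0, 0.68], [0, 0, 0.8], [0, 0, 0.92], [0, 0, 1.04], [0, 0, 1.16], [0, 0, 1.28], [0, 0, 1.4], [0, 0, 1.5], [0, 0, 1.55], [0, 0, 1.55], [0, 0, 1.55], [0, 0, 1.55], [0, 0, 1.55], [0, 0, 1.55]]}}

```text
time: 2.67
ee_pos: [0.4718, -0.2156, 0.3046]
eef_rot: [0.566, 0.824, 0.0, 0.0]
ft_force: [0.4, -0.3, -0.8]
width: 0.087
grip_force: 0.0
```

Run:
```python
from h import *
m,im=save('wrist','w1')
print(np.round(m['T'],3),m['fx'],m['k1'])
for l in L:
    for d in r.spot_point(l,'wrist')[:3]:
        p=W(m['T'],d['at']); print(l,round(d['conf'],2),p.round(4),np.round(proj(m,p)))
mt=r.camera_model('top')
for n,u,v,z in [('crate corner',417,222,.076),('crate left',295,224,.076),('vise r',303,245,.04),('bin',423,165,.05),('bottle',425,137,.0),('canister',480,140,0),('ringR',222,240,0)]: print(n,ray(mt,(u,v),z).round(3))
```

```text
[[ 0.934 -0.343 -0.103  0.444]
 [ 0.359  0.894  0.269 -0.143]
 [-0.001 -0.288  0.958  0.505]
 [ 0.     0.     0.     1.   ]] 402.439459877471 0.022102151488627247
socket_24_mid 0.89 [ 0.4251 -0.0399  0.0244] [340.  15.]
socket_36_mid 0.58 [ 0.6489 -0.211   0.0243] [456. 232.]
post_19_foot 0.45 [ 0.4468 -0.1458  0.009 ] [323. 120.]
post_24_foot 0.75 [ 0.4616 -0.1904  0.0087] [321. 160.]
post_30_foot 0.74 [ 0.4788 -0.2314  0.01  ] [322. 196.]
socket_tray 0.89 [ 0.4758 -0.2204 -0.0022] [323. 186.]
crate corner [ 0.488 -0.101  0.076]
crate left [0.488 0.199 0.076]
vise r [0.442 0.181 0.04 ]
bin [ 0.645 -0.131  0.05 ]
bottle [ 0.743 -0.153  0.   ]
canister [ 0.732 -0.303  0.   ]
ringR [0.465 0.39  0.   ]
```

View pics/w1.png

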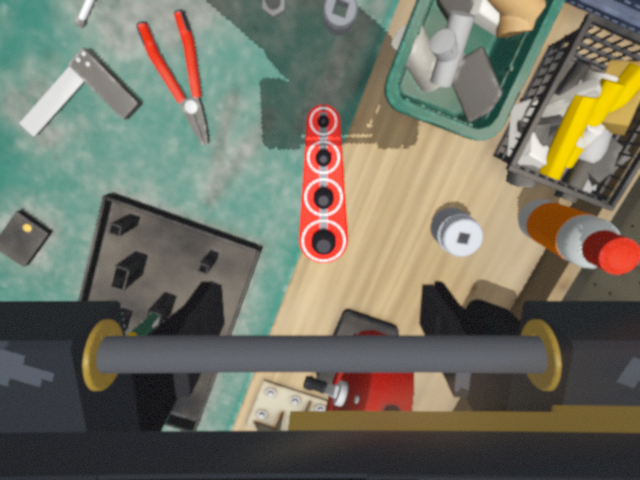

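The wrist view shows the tray from (323,120), its narrow end, to (323,242), its wide end, with socket 36 at (460,235) and socket 24 at (340,13). I'll fit the tray pose to the white rings and socket 36 to its top face.

```bash
cat >> h.py <<'E'
from scipy.optimize import minimize, differential_evolution
from scipy.ndimage import map_coordinates
X=[-.080,-.038,.011,.068]; D=[.027,.034,.042,.051]; th=np.linspace(0,2*np.pi,90,endpoint=False)
PR=lambda m,P:np.array([proj(m,p) for p in P])
def fit_tray(m,im,g,extra=.001):
    w=cv2.GaussianBlur(im.min(2),(0,0),.8).astype(float)
    def c(q):
        co,si=np.cos(q[2]),np.sin(q[2]); P=[]
        for x,d in zip(X,D):
            R=d/2+extra; a=x+R*np.cos(th); b=R*np.sin(th)
            P+=[*np.c_[q[0]+co*a-si*b,q[1]+si*a+co*b,np.full(90,.009)]]
        uv=PR(m,P); return -map_coordinates(w,[uv[:,1],uv[:,0]],order=1).mean()
    b=[(g[0]-.01,g[0]+.01),(g[1]-.01,g[1]+.01),(g[2]-.1,g[2]+.1)]
    o=differential_evolution(c,b,maxiter=25,popsize=8,seed=0); return o.x,o.fun
def fit_top(m,im,g,rad,z):
    "contrast of the rim of the top face, brighter inside"
    w=cv2.GaussianBlur(im,(0,0),.8).astype(float)
    def c(q):
        s=[]
        for rr in (rad-.0025,rad+.0025):
            uv=PR(m,np.c_[q[0]+rr*np.cos(th[::2]),q[1]+rr*np.sin(th[::2]),np.full(45,z)])
            s.append(np.array([map_coordinates(w[:,:,k],[uv[:,1],uv[:,0]],order=1) for k in range(3)]))
        return -np.minimum(np.abs(s[0]-s[1]).sum(0),90).mean()
    o=differential_evolution(c,[(g[0]-.01,g[0]+.01),(g[1]-.01,g[1]+.01)],maxiter=25,popsize=10,seed=0); return o.x,o.fun
def posts(q): return [np.round([q[0]+np.cos(q[2])*x,q[1]+np.sin(q[2])*x],4) for x in X]
E
python3 - <<'E'
from h import *
m,im=save('wrist','w1b')
for e in (.0005,.0015): 
    q,f=fit_tray(m,im,[.475,-.220,-1.2],e); print(q.round(4),f,posts(q))
print(fit_top(m,im,[.648,-.211],.0235,.054))
mt=r.camera_model('top'); it=cv2.imread('pics/top0.png')[:,:,::-1]
for g,rad,z in [([.417,.108],.0135,.044),([.426,-.04],.017,.047),([.55,.327],.019,.05),([.647,-.21],.0235,.054)]: print(fit_top(mt,it,g,rad,z))
q,f=fit_tray(mt,it,[.475,-.220,-1.2]);print(q,f)
E
```

```text
[ 0.4762 -0.2219 -1.2009] -180.74933267661737 [array([ 0.4472, -0.1473]), array([ 0.4624, -0.1865]), array([ 0.4801, -0.2321]), array([ 0.5008, -0.2853])]
[ 0.4761 -0.2219 -1.2016] -191.0836568366558 [array([ 0.4473, -0.1473]), array([ 0.4624, -0.1864]), array([ 0.4801, -0.2321]), array([ 0.5007, -0.2853])]
(array([ 0.64747596, -0.21080902]), np.float64(-90.0))
(array([0.42293093, 0.10843226]), np.float64(-85.98960399592015))
(array([ 0.42045101, -0.03566479]), np.float64(-90.0))
(array([0.54773632, 0.32369596]), np.float64(-90.0))
(array([ 0.64677816, -0.20736008]), np.float64(-90.0))
[ 0.4755342  -0.21993411 -1.19638185] -163.05509048932558
```

{"name": "arm_command", "arguments": {"xyz": [[0.04, 0, 0], [0.08, 0.002, 0], [0.12, 0.004, -0.01], [0.15, 0.004, -0.02], [0.175, 0.004, -0.04], [0.1755, 0.0046, -0.07], [0.1755, 0.0046, -0.11], [0.1755, 0.0046, -0.15], [0.1755, 0.0046, -0.19], [0.1755, 0.0046, -0.22], [0.1755, 0.0046, -0.25], [0.1755, 0.0046, -0.275], [0.1755, 0.0046, -0.29], [0.1755, 0.0046, -0.2985], [0.1755, 0.0046, -0.2985], [0.1755, 0.0046, -0.2985]], "rot": [[0, 0, -0.1], [0, 0, -0.2], [0, 0, -0.3], [0, 0, -0.4], [0, 0, -0.5], [0, 0, -0.6], [0, 0, -0.63], [0, 0, -0.63], [0, 0, -0.63], [0, 0, -0.63], [0, 0, -0.63], [0, 0, -0.63], [0, 0, -0.63], [0, 0, -0.63], [0, 0, -0.63], [0, 0, -0.63]]}}

```text
time: 4.55
ee_pos: [0.6481, -0.2109, 0.0071]
eef_rot: [0.793, 0.609, 0.0, 0.0]
ft_force: [-0.0, 0.1, 1.4]
width: 0.0871
grip_force: 0.0
```

{"name": "arm_command", "arguments": {"xyz": [[0, 0, 0], [0, 0, 0], [0, 0, 0], [0, 0, 0], [0, 0, 0], [0, 0, 0], [0, 0, 0], [0, 0, 0]], "rot": [[0, 0, 0], [0, 0, 0], [0, 0, 0], [0, 0, 0], [0, 0, 0], [0, 0, 0], [0, 0, 0], [0, 0, 0]], "grip": 0.3, "squeeze": 25}}

```text
time: 5.22
ee_pos: [0.6476, -0.2108, 0.0061]
eef_rot: [0.793, 0.609, 0.0, 0.0]
ft_force: [0.7, 0.1, 1.6]
width: 0.0457
grip_force: 25.0
```

Socket 36 should give a width of 51 mm, but it reads 45.7 mm, so I'll look.

Run:
```python
from h import *
m,im=save('wrist','w2'); ms,s=save('scene','s2')
u,v=map(int,proj(ms,[.648,-.211,.05])); print(u,v)
c=cv2.resize(s[v-60:v+60,u-80:u+80],(533,400),interpolation=2)
cv2.imwrite('pics/w2c.png',np.hstack([cv2.resize(im,(266,200)).repeat(2,0)[:400] if 0 else np.vstack([cv2.resize(im,(266,200)),np.zeros((200,266,3),np.uint8)]),c])[:,:,::-1])
```

```text
383 162
```

View pics/w2c.png

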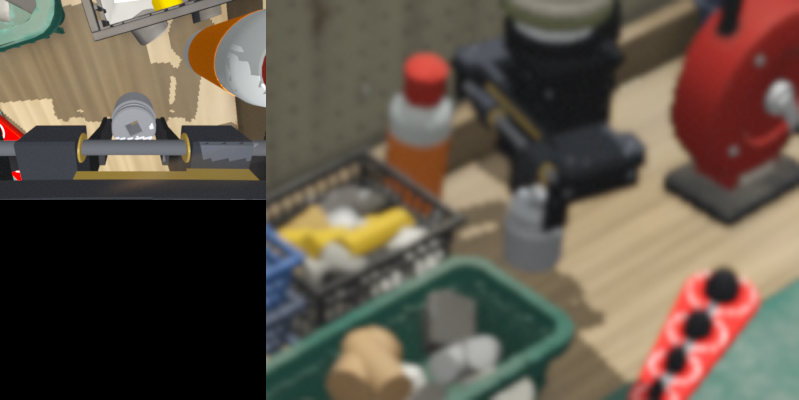

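Run:
```python
from h import *
m=r.camera_model('wrist'); im=cv2.imread('pics/w2.png')[:,:,::-1].copy()
for c,z,rad,col in [((.6476,-.2108),.054,.0235,(255,0,0)),((.6476,-.2108),.039,.0255,(0,255,0))]:
    for u,v in PR(m,np.c_[c[0]+rad*np.cos(th),c[1]+rad*np.sin(th),np.full(90,z)]): 
        im[int(v),int(u)]=col
print(proj(m,[.6476,-.2108,.006]),proj(m,[.6476,-.2108,.054]))
cv2.imwrite('pics/w2d.png',cv2.resize(im[190:400,200:480],(800,600))[:,:,::-1])
```

```text
[np.float64(319.75498425450166), np.float64(269.5422514991071)] [np.float64(319.1999952220254), np.float64(311.27314226844885)]
```

View pics/w2d.png

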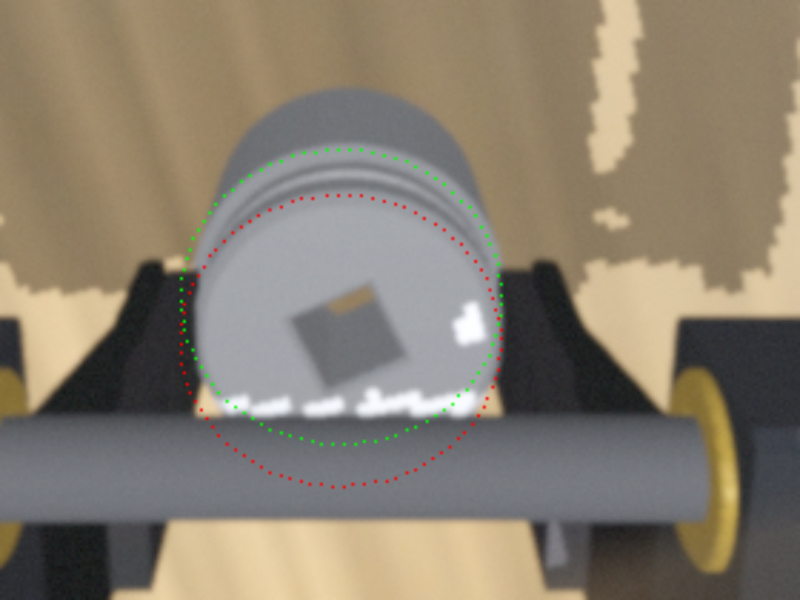

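The square hole sits about 2 mm from the grasp axis, so the grasp is centred. I'll lift the socket and carry it to post 36.

{"name": "arm_command", "arguments": {"xyz": [[0, 0, 0.02], [0, 0, 0.05], [0, 0, 0.08], [-0.02, -0.01, 0.1], [-0.05, -0.025, 0.11], [-0.08, -0.04, 0.11], [-0.11, -0.056, 0.11], [-0.135, -0.0685, 0.11], [-0.147, -0.0745, 0.11], [-0.147, -0.0745, 0.1], [-0.147, -0.0745, 0.08], [-0.147, -0.0745, 0.06], [-0.147, -0.0745, 0.045], [-0.147, -0.0745, 0.04], [-0.147, -0.0745, 0.04], [-0.147, -0.0745, 0.04]], "rot": [[0, 0, 0], [0, 0, 0], [0, 0, 0.05], [0, 0, 0.15], [0, 0, 0.25], [0, 0, 0.35], [0, 0, 0.45], [0, 0, 0.55], [0, 0, 0.633], [0, 0, 0.633], [0, 0, 0.633], [0, 0, 0.633], [0, 0, 0.633], [0, 0, 0.633], [0, 0, 0.633], [0, 0, 0.633]]}}

```text
time: 6.65
ee_pos: [0.5008, -0.2849, 0.0462]
eef_rot: [0.565, 0.825, 0.0, -0.0]
ft_force: [0.5, -0.3, -3.6]
width: 0.0454
grip_force: 25.0
```

Run:
```python
from h import *
m,im=save('wrist','w3'); s=r.read_state(); print(s['ee_pos'],s['width'],s['grip_force'])
p=s['ee_pos']
print('tray',fit_tray(m,im,[.476,-.2218,-1.2])) 
cv2.imwrite('pics/w3c.png',cv2.resize(im[100:400,160:500],(680,600))[:,:,::-1])
```

```text
[ 0.50119621 -0.28514595  0.04682914] 0.04558922744944952 24.99908745288849
tray (array([ 0.47636932, -0.22179676, -1.20233509]), np.float64(-149.8345807774476))
```

View pics/w3c.png

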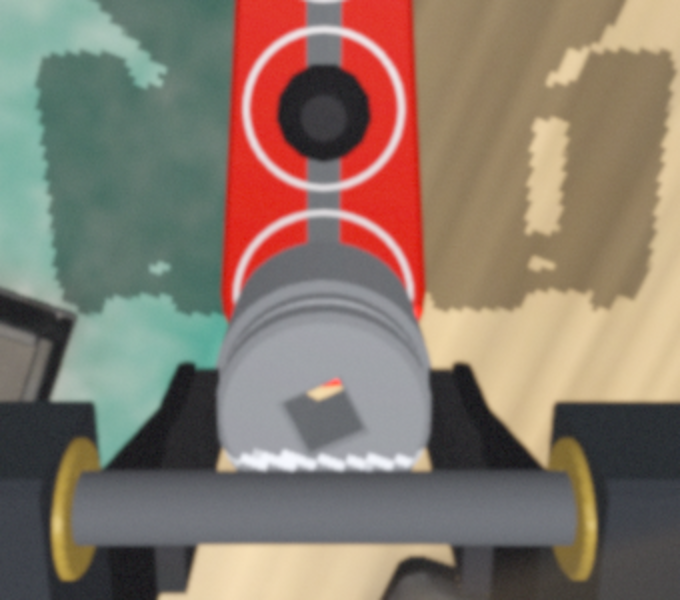

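The socket hangs straight and is in line over the wide ring. I'll lower it.

{"name": "arm_command", "arguments": {"xyz": [[0, 0, -0.006], [0, 0, -0.012], [0, 0, -0.017], [0, 0, -0.021], [0, 0, -0.025], [0, 0, -0.028], [0, 0, -0.03], [0, 0, -0.031], [0, 0, -0.031]], "rot": [[0, 0, 0], [0, 0, 0], [0, 0, 0], [0, 0, 0], [0, 0, 0], [0, 0, 0], [0, 0, 0], [0, 0, 0], [0, 0, 0]]}}

```text
time: 7.45
ee_pos: [0.5006, -0.2856, 0.0177]
eef_rot: [0.565, 0.825, -0.001, 0.0]
ft_force: [-11.2, 4.4, 24.2]
width: 0.0458
grip_force: 25.0
```

{"name": "arm_command", "arguments": {"xyz": [[-0.0008, 0.0004, 0], [-0.0015, 0.0007, 0], [-0.0015, 0.0007, 0], [-0.0015, 0.0007, 0], [-0.0015, 0.0007, -0.001]], "rot": [[0, 0, 0], [0, 0, 0], [0, 0, 0], [0, 0, 0], [0, 0, 0]]}}

```text
time: 7.87
ee_pos: [0.5006, -0.2856, 0.0175]
eef_rot: [0.565, 0.825, -0.0, 0.002]
ft_force: [-12.0, 5.1, 36.1]
width: 0.0457
grip_force: 25.0
```

{"name": "arm_command", "arguments": {"xyz": [[0.0015, -0.0007, 0.003], [0.0015, -0.0007, 0.003], [0.0015, -0.0007, 0.003], [0.0015, -0.0007, 0.02], [0.0015, -0.0007, 0.05], [0.0015, -0.0007, 0.08], [-0.02, 0.05, 0.1], [-0.02, 0.05, 0.1], [-0.02, 0.05, 0.1]], "rot": [[0, 0, 0], [0, 0, 0], [0, 0, 0], [0, 0, 0], [0, 0, 0], [0, 0, 0], [0, 0, 0], [0, 0, 0], [0, 0, 0]], "grip": 0.9}}

```text
time: 8.62
ee_pos: [0.4795, -0.2313, 0.1159]
eef_rot: [0.563, 0.826, 0.0, 0.001]
ft_force: [0.4, 1.0, 0.0]
width: 0.0782
grip_force: 0.0
```

Run:
```python
from h import *
m,im=save('wrist','w4'); ms,s=save('scene','s4'); st=r.read_state(); print(st['ee_pos'],st['width'])
u,v=map(int,proj(ms,[.5008,-.2853,.03])); print(u,v)
a=cv2.resize(s[v-40:v+40,u-40:u+40],(400,400),interpolation=2)
b=im.copy()
for z,rad,col in [(.063,.0235,(255,0,0)),(.048,.0255,(0,255,0)),(.009,.0265,(0,0,255))]:
    for x,y in PR(m,np.c_[.5008+rad*np.cos(th),-.2853+rad*np.sin(th),np.full(90,z)]): 
        if 0<=y<480: b[int(y),int(x)]=col
print(proj(m,[.5008,-.2853,.06]))
cv2.imwrite('pics/w4c.png',np.hstack([a,cv2.resize(b[120:400,180:460],(400,400))])[:,:,::-1])
```

```text
[ 0.47897345 -0.23461573  0.11426068] 0.07825368792475575
439 182
[np.float64(321.3091283610007), np.float64(316.9812332531683)]
```

View pics/w4c.png

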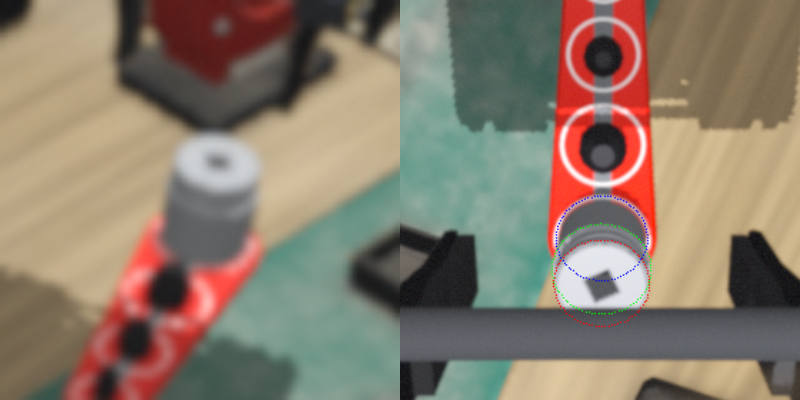

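{"name": "arm_command", "arguments": {"xyz": [[0.011, -0.025, 0], [0.0215, -0.0507, 0], [0.0215, -0.0507, -0.02], [0.0215, -0.0507, -0.035], [0.0215, -0.0507, -0.042], [0.0215, -0.0507, -0.047], [0.0215, -0.0507, -0.05], [0.0215, -0.0507, -0.052], [0.0215, -0.0507, -0.053], [0.0215, -0.0507, -0.053]], "rot": [[0, 0, 0], [0, 0, 0], [0, 0, 0], [0, 0, 0], [0, 0, 0], [0, 0, 0], [0, 0, 0], [0, 0, 0], [0, 0, 0], [0, 0, 0]], "grip": 0.4}}

```text
time: 9.55
ee_pos: [0.5007, -0.2854, 0.0615]
eef_rot: [0.565, 0.825, 0.0, 0.0]
ft_force: [0.2, 1.1, 0.4]
width: 0.0353
grip_force: 0.0
```

{"name": "arm_command", "arguments": {"xyz": [[0, 0, -0.001], [0, 0, -0.002], [0, 0, -0.003], [0, 0, -0.004], [0, 0, -0.004]], "rot": [[0, 0, 0], [0, 0, 0], [0, 0, 0], [0, 0, 0], [0, 0, 0]]}}

```text
time: 9.97
ee_pos: [0.5004, -0.2852, 0.0569]
eef_rot: [0.565, 0.825, 0.0, -0.0]
ft_force: [-0.6, -0.5, -0.3]
width: 0.0347
grip_force: 0.0
```

Run:
```python
from h import *
m,im=save('wrist','w5'); ms,s=save('scene','s5')
u,v=map(int,proj(ms,[.5008,-.2853,.04]))
a=cv2.resize(s[v-40:v+40,u-40:u+40],(400,400),interpolation=2)
cv2.imwrite('pics/w5c.png',np.hstack([a,cv2.resize(im[200:400,220:420],(400,400))])[:,:,::-1])
```

```text
(no output)
```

View pics/w5c.png

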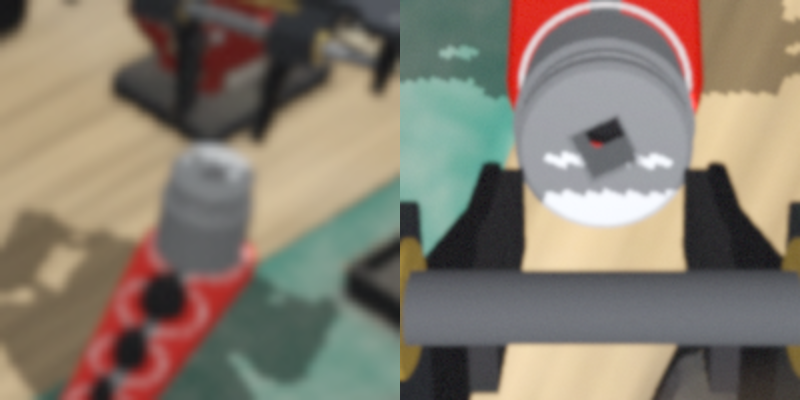

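Run:
```python
from h import *
from scipy.spatial.transform import Rotation as Ro
ms=r.camera_model('scene');m=r.camera_model('wrist'); st=r.read_state(); R=Ro.from_quat(st['eef_rot']).as_matrix(); p=np.array(st['ee_pos'])
u,v=map(int,proj(ms,[.5008,-.2853,.04]))
print(p, R.round(3).tolist())
for dx in (0,-.01,-.02,-.03,-.04):
  for s in (-1,1):
    q=p+R@[dx,s*.022,0]; a=np.array(proj(ms,q)); print(dx,s,((a-[u-40,v-40])*5).round(),proj(m,q)); 
T=np.array(m['T']);print('cam in tool',(R.T@(T[:3,3]-p)).round(4),(R.T@T[:3,:3]).round(3).tolist())
for l in ['socket_36_mid']:
  for c in('scene','top','wrist'):
    r.camera(c); mm=r.camera_model(c)
    print(c,[(round(d['conf'],2),W(mm['T'],d['at']).round(4)) for d in r.spot_point(l,c)[:2]])
```

```text
[ 0.50043664 -0.28527842  0.05707883] [[-0.363, 0.932, 0.0], [0.932, 0.363, 0.0], [0.0, 0.0, -1.0]]
0 -1 [245. 188.] [np.float64(280.03232867840904), np.float64(269.10108741277975)]
0 1 [169. 164.] [np.float64(362.583029854576), np.float64(269.1348446957741)]
-0.01 -1 [251. 178.] [np.float64(280.5716261605507), np.float64(286.42000145853603)]
-0.01 1 [175. 154.] [np.float64(362.0430367696969), np.float64(286.45516029133034)]
-0.02 -1 [258. 168.] [np.float64(281.09382828930984), np.float64(303.29706498337293)]
-0.02 1 [182. 144.] [np.float64(361.52011944518944), np.float64(303.3335514492964)]
-0.03 -1 [264. 159.] [np.float64(281.59983062091334), np.float64(319.752736149092)]
-0.03 1 [188. 135.] [np.float64(361.01338435080896), np.float64(319.79048144924093)]
-0.04 -1 [270. 149.] [np.float64(282.09046537870665), np.float64(335.8060742154423)]
-0.04 1 [194. 125.] [np.float64(360.52200113285267), np.float64(335.8450141928003)]
cam in tool [ 7.790e-02  2.000e-04 -2.006e-01] [[0.0, 0.958, 0.288], [1.0, -0.0, 0.001], [0.001, 0.288, -0.958]]
scene [(0.7, array([ 0.4984, -0.2858,  0.0371]))]
top [(0.61, array([ 0.4998, -0.2863,  0.0382]))]
wrist [(0.68, array([ 0.5019, -0.2852,  0.0344]))]
```

The wrist and scene pictures both put the visible fingertips about 35–40 mm above the reported TCP. That fits the 45.7 mm grip on the slim top. I'll check it by touch, going slowly down onto the rim.

{"name": "arm_command", "arguments": {"xyz": [[0, 0, -0.008], [0, 0, -0.015], [0, 0, -0.02], [0, 0, -0.022], [0, 0, -0.024], [0, 0, -0.026], [0, 0, -0.028], [0, 0, -0.028]], "rot": [[0, 0, 0], [0, 0, 0], [0, 0, 0], [0, 0, 0], [0, 0, 0], [0, 0, 0], [0, 0, 0], [0, 0, 0]]}}

```text
time: 11.03
ee_pos: [0.5003, -0.2852, 0.0288]
eef_rot: [0.565, 0.825, 0.0, -0.0]
ft_force: [0.3, 0.4, -0.8]
width: 0.0348
grip_force: 0.0
```

{"name": "arm_command", "arguments": {"xyz": [[0, 0, -0.0015], [0, 0, -0.003], [0, 0, -0.0045], [0, 0, -0.006], [0, 0, -0.007], [0, 0, -0.007]], "rot": [[0, 0, 0], [0, 0, 0], [0, 0, 0], [0, 0, 0], [0, 0, 0], [0, 0, 0]]}}

```text
time: 11.53
ee_pos: [0.5009, -0.2856, 0.0253]
eef_rot: [0.565, 0.825, -0.001, 0.001]
ft_force: [-12.4, 5.3, 32.9]
width: 0.0346
grip_force: 16.4
```

Contact came at ee z = 0.0255, with the rim at 0.063. So the real tips are about 37.5 mm above the reported TCP, and socket 36 is down on the tray. I'll plan tip height as ee z + 0.0375. Next I'll go to a viewpoint over sockets 24 and 19.

{"name": "arm_command", "arguments": {"xyz": [[0, 0, 0.03], [0, 0, 0.06], [-0.01, 0.03, 0.09], [-0.02, 0.06, 0.12], [-0.025, 0.1, 0.14], [-0.03, 0.14, 0.14], [-0.035, 0.18, 0.14], [-0.04, 0.22, 0.14], [-0.045, 0.26, 0.14], [-0.05, 0.3, 0.14], [-0.05, 0.315, 0.14], [-0.05, 0.315, 0.14], [-0.05, 0.315, 0.14], [-0.05, 0.315, 0.14], [-0.05, 0.315, 0.14], [-0.05, 0.315, 0.14]], "rot": [[0, 0, 0], [0, 0, 0.1], [0, 0, 0.2], [0, 0, 0.3], [0, 0, 0.4], [0, 0, 0.5], [0, 0, 0.6], [0, 0, 0.7], [0, 0, 0.8], [0, 0, 0.9], [0, 0, 1.0], [0, 0, 1.1], [0, 0, 1.2], [0, 0, 1.2], [0, 0, 1.2], [0, 0, 1.2]], "grip": 1.0}}

```text
time: 12.87
ee_pos: [0.4505, 0.0295, 0.1621]
eef_rot: [0.002, 1.0, 0.0, 0.0]
ft_force: [0.5, 0.3, 0.3]
width: 0.0868
grip_force: 0.0
```

```bash
sed -i 's/np.minimum(np.abs(s\[0\]-s\[1\]).sum(0),90)/np.minimum(np.abs(s[0]-s[1]).sum(0),250)/' h.py
python3 - <<'E'
from h import *
m,im=save('wrist','w6');b=im.copy()
for l,rad,z,g in [('socket_24_mid',.017,.047,(.425,-.04)),('socket_19_mid',.0135,.044,(.418,.108))]:
    for d in r.spot_point(l,'wrist')[:3]:
        p=W(m['T'],d['at']); print(l,round(d['conf'],2),p.round(4),np.round(proj(m,p)))
    q,f=fit_top(m,im,g,rad,z); print(q.round(4),f)
    for x,y in PR(m,np.c_[q[0]+rad*np.cos(th),q[1]+rad*np.sin(th),np.full(90,z)]): b[int(y),int(x)]=(255,0,0)
cv2.imwrite('pics/w6b.png',b[:,:,::-1])
E
```

```text
socket_24_mid 0.7 [ 0.4239 -0.0381  0.024 ] [243. 181.]
[ 0.4237 -0.0387] -241.82158872699074
socket_19_mid 0.8 [0.3364 0.1348 0.0205] [457.  68.]
socket_19_mid 0.63 [ 0.4461 -0.1454  0.0101] [126. 204.]
[0.423  0.1064] -158.9802063601996
```

View pics/w6b.png

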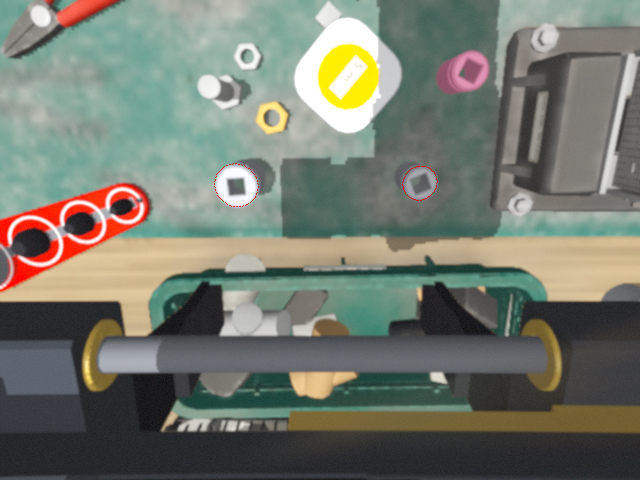

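Both fits sit on their top faces: socket 24 at (237,186), socket 19 at (420,183). I'll pick socket 24.

{"name": "arm_command", "arguments": {"xyz": [[-0.014, -0.035, -0.02], [-0.0271, -0.0684, -0.04], [-0.0271, -0.0684, -0.08], [-0.0271, -0.0684, -0.11], [-0.0271, -0.0684, -0.14], [-0.0271, -0.0684, -0.16], [-0.0271, -0.0684, -0.175], [-0.0271, -0.0684, -0.183], [-0.0271, -0.0684, -0.187], [-0.0271, -0.0684, -0.187]], "rot": [[0, 0, 0], [0, 0, 0], [0, 0, 0], [0, 0, 0], [0, 0, 0], [0, 0, 0], [0, 0, 0], [0, 0, 0], [0, 0, 0], [0, 0, 0]], "grip": 0.75}}

```text
time: 13.85
ee_pos: [0.4232, -0.0386, -0.0251]
eef_rot: [0.0, 1.0, 0.0, -0.0]
ft_force: [0.2, 0.1, 0.3]
width: 0.0655
grip_force: 0.0
```

{"name": "arm_command", "arguments": {"xyz": [[0, 0, 0], [0, 0, 0], [0, 0, 0], [0, 0, 0], [0, 0, 0], [0, 0, 0], [0, 0, 0]], "rot": [[0, 0, 0], [0, 0, 0], [0, 0, 0], [0, 0, 0], [0, 0, 0], [0, 0, 0], [0, 0, 0]], "grip": 0.2}}

```text
time: 14.43
ee_pos: [0.4236, -0.0387, -0.0247]
eef_rot: [-0.0, 1.0, -0.0, 0.0]
ft_force: [-1.1, 0.2, 2.9]
width: 0.0329
grip_force: 25.0
```

{"name": "arm_command", "arguments": {"xyz": [[0, 0, 0.025], [0, 0, 0.05], [0.005, -0.02, 0.07], [0.012, -0.05, 0.07], [0.02, -0.08, 0.07], [0.028, -0.11, 0.07], [0.035, -0.135, 0.07], [0.0387, -0.1478, 0.07], [0.0387, -0.1478, 0.065], [0.0387, -0.1478, 0.055], [0.0387, -0.1478, 0.045], [0.0387, -0.1478, 0.038], [0.0387, -0.1478, 0.036], [0.0387, -0.1478, 0.036], [0.0387, -0.1478, 0.036]], "rot": [[0, 0, 0], [0, 0, -0.1], [0, 0, -0.2], [0, 0, -0.3], [0, 0, -0.4], [0, 0, -0.5], [0, 0, -0.6], [0, 0, -0.7], [0, 0, -0.8], [0, 0, -0.9], [0, 0, -1.0], [0, 0, -1.1], [0, 0, -1.2], [0, 0, -1.2], [0, 0, -1.2]]}}

```text
time: 15.68
ee_pos: [0.4618, -0.1863, 0.0109]
eef_rot: [0.563, 0.826, -0.0, -0.0]
ft_force: [0.9, -0.6, -0.9]
width: 0.0327
grip_force: 25.0
```

{"name": "arm_command", "arguments": {"xyz": [[0, 0, -0.006], [0, 0, -0.012], [0, 0, -0.017], [0, 0, -0.021], [0, 0, -0.024], [0, 0, -0.026], [0, 0, -0.027], [0, 0, -0.027], [0, 0, -0.027]], "rot": [[0, 0, 0], [0, 0, 0], [0, 0, 0], [0, 0, 0], [0, 0, 0], [0, 0, 0], [0, 0, 0], [0, 0, 0], [0, 0, 0]]}}

```text
time: 16.43
ee_pos: [0.462, -0.1864, -0.0157]
eef_rot: [0.564, 0.825, -0.0, -0.0]
ft_force: [-3.1, 1.4, 4.6]
width: 0.0328
grip_force: 25.0
```

Seated exactly 9 mm above its pick height. I'll release it and go for socket 19.

{"name": "arm_command", "arguments": {"xyz": [[0, 0, 0], [0, 0, 0], [0, 0, 0.01], [0, 0, 0.04], [0, 0, 0.08], [-0.005, 0.03, 0.1], [-0.01, 0.07, 0.11], [-0.015, 0.11, 0.12], [-0.02, 0.15, 0.12], [-0.025, 0.19, 0.12], [-0.03, 0.23, 0.12], [-0.035, 0.27, 0.12], [-0.0394, 0.2929, 0.11], [-0.0394, 0.2929, 0.1], [-0.0394, 0.2929, 0.09], [-0.0394, 0.2929, 0.08], [-0.0394, 0.2929, 0.07], [-0.0394, 0.2929, 0.06], [-0.0394, 0.2929, 0.06]], "rot": [[0, 0, 0], [0, 0, 0], [0, 0, 0], [0, 0, 0], [0, 0, 0], [0, 0, 0.1], [0, 0, 0.2], [0, 0, 0.3], [0, 0, 0.4], [0, 0, 0.5], [0, 0, 0.6], [0, 0, 0.7], [0, 0, 0.8], [0, 0, 0.9], [0, 0, 1.0], [0, 0, 1.1], [0, 0, 1.2], [0, 0, 1.2], [0, 0, 1.2]], "grip": 0.6}}

```text
time: 18.02
ee_pos: [0.4218, 0.1061, 0.0429]
eef_rot: [0.001, 1.0, -0.0, -0.001]
ft_force: [-1.0, 0.7, -0.4]
width: 0.0523
grip_force: 0.0
```

{"name": "arm_command", "arguments": {"xyz": [[0, 0, -0.02], [0, 0, -0.04], [0, 0, -0.055], [0, 0, -0.063], [0, 0, -0.067], [0, 0, -0.0695], [0, 0, -0.0695], [0, 0, -0.0695]], "rot": [[0, 0, 0], [0, 0, 0], [0, 0, 0], [0, 0, 0], [0, 0, 0], [0, 0, 0], [0, 0, 0], [0, 0, 0]]}}

```text
time: 18.68
ee_pos: [0.4232, 0.1066, -0.0247]
eef_rot: [0.0, 1.0, 0.0, 0.001]
ft_force: [-0.9, -1.0, 0.4]
width: 0.0521
grip_force: 0.0
```

{"name": "arm_command", "arguments": {"xyz": [[0, 0, 0], [0, 0, 0], [0, 0, 0], [0, 0, 0], [0, 0, 0], [0, 0, 0], [0, 0, 0]], "rot": [[0, 0, 0], [0, 0, 0], [0, 0, 0], [0, 0, 0], [0, 0, 0], [0, 0, 0], [0, 0, 0]], "grip": 0.1}}

```text
time: 19.27
ee_pos: [0.4228, 0.1065, -0.0253]
eef_rot: [-0.0, 1.0, 0.0, 0.0]
ft_force: [-0.8, -0.2, 2.4]
width: 0.0263
grip_force: 25.0
```

{"name": "arm_command", "arguments": {"xyz": [[0, 0, 0.03], [0, 0, 0.06], [0.002, -0.02, 0.09], [0.005, -0.05, 0.09], [0.008, -0.08, 0.09], [0.011, -0.115, 0.09], [0.014, -0.15, 0.09], [0.017, -0.185, 0.09], [0.02, -0.22, 0.09], [0.0242, -0.2537, 0.085], [0.0242, -0.2537, 0.075], [0.0242, -0.2537, 0.065], [0.0242, -0.2537, 0.05], [0.0242, -0.2537, 0.04], [0.0242, -0.2537, 0.036], [0.0242, -0.2537, 0.036], [0.0242, -0.2537, 0.036]], "rot": [[0, 0, 0], [0, 0, -0.1], [0, 0, -0.2], [0, 0, -0.3], [0, 0, -0.4], [0, 0, -0.5], [0, 0, -0.6], [0, 0, -0.7], [0, 0, -0.8], [0, 0, -0.9], [0, 0, -1.0], [0, 0, -1.1], [0, 0, -1.2], [0, 0, -1.2], [0, 0, -1.2], [0, 0, -1.2], [0, 0, -1.2]]}}

```text
time: 20.68
ee_pos: [0.447, -0.1471, 0.0108]
eef_rot: [0.563, 0.826, 0.0, -0.0]
ft_force: [0.7, -0.3, -0.4]
width: 0.0265
grip_force: 25.0
```

{"name": "arm_command", "arguments": {"xyz": [[0, 0, -0.006], [0, 0, -0.012], [0, 0, -0.017], [0, 0, -0.021], [0, 0, -0.024], [0, 0, -0.026], [0, 0, -0.027], [0, 0, -0.027], [0, 0, -0.027]], "rot": [[0, 0, 0], [0, 0, 0], [0, 0, 0], [0, 0, 0], [0, 0, 0], [0, 0, 0], [0, 0, 0], [0, 0, 0], [0, 0, 0]]}}

```text
time: 21.43
ee_pos: [0.4469, -0.1473, -0.0163]
eef_rot: [0.565, 0.825, 0.0, 0.0]
ft_force: [-1.1, 0.7, 1.9]
width: 0.0266
grip_force: 25.0
```

{"name": "arm_command", "arguments": {"xyz": [[0, 0, 0], [0, 0, 0], [0, 0, 0.01], [0, 0, 0.04], [0, 0, 0.08], [0, 0, 0.12], [0, 0.03, 0.15], [0.01, 0.07, 0.17], [0.02, 0.11, 0.18], [0.03, 0.15, 0.18], [0.04, 0.19, 0.18], [0.05, 0.23, 0.18], [0.06, 0.27, 0.18], [0.07, 0.31, 0.18], [0.08, 0.35, 0.18], [0.1, 0.39, 0.18], [0.12, 0.43, 0.17], [0.12, 0.46, 0.16], [0.12, 0.46, 0.16], [0.12, 0.46, 0.16]], "rot": [[0, 0, 0], [0, 0, 0], [0, 0, 0], [0, 0, 0], [0, 0, 0], [0, 0, 0], [0, 0, 0.1], [0, 0, 0.2], [0, 0, 0.3], [0, 0, 0.4], [0, 0, 0.5], [0, 0, 0.6], [0, 0, 0.7], [0, 0, 0.8], [0, 0, 0.9], [0, 0, 1.0], [0, 0, 1.1], [0, 0, 1.2], [0, 0, 1.2], [0, 0, 1.2]], "grip": 0.85}}

```text
time: 23.1
ee_pos: [0.5652, 0.3156, 0.1428]
eef_rot: [-0.002, 1.0, 0.001, -0.001]
ft_force: [1.8, -0.7, 0.2]
width: 0.0739
grip_force: 0.0
```

Run:
```python
from h import *
m,im=save('wrist','w7');b=im.copy()
for l,rad,z,g in [('socket_30_mid',.019,.05,(.548,.325))]:
    for d in r.spot_point(l,'wrist')[:3]:
        p=W(m['T'],d['at']); print(l,round(d['conf'],2),p.round(4),np.round(proj(m,p)))
    q,f=fit_top(m,im,g,rad,z); print(q.round(4),f)
    for x,y in PR(m,np.c_[q[0]+rad*np.cos(th),q[1]+rad*np.sin(th),np.full(90,z)]): b[int(y),int(x)]=(255,0,0)
print(r.read_state()['ee_pos'])
cv2.imwrite('pics/w7b.png',b[:,:,::-1])
```

```text
socket_30_mid 0.83 [0.5471 0.3214 0.0244] [330. 196.]
[0.5471 0.3214] -111.1908048158015
[0.56703565 0.31220466 0.1441063 ]
```

View pics/w7b.png

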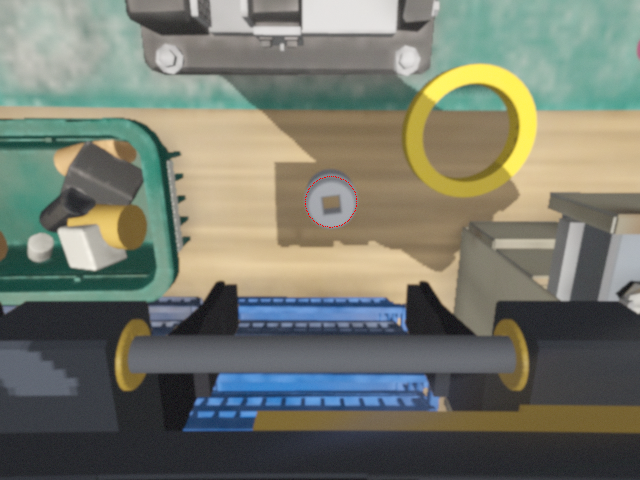

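Run:
```python
from h import *
m=r.camera_model('wrist');mt=r.camera_model('top')
for n,mm,px in [('bin w',m,(300,298)),('cab w',m,(462,228)),('bin t',mt,(250,172)),('cab t',mt,(203,190)),('drawer t',mt,(188,178))]:
    print(n,[ray(mm,px,z).round(3)[:2].tolist() for z in (0,.05,.1,.15,.2)])
```

```text
bin w [[0.651, 0.291], [0.627, 0.294], [0.604, 0.297], [0.58, 0.299], [0.557, 0.302]]
cab w [[0.583, 0.435], [0.569, 0.417], [0.556, 0.399], [0.542, 0.381], [0.528, 0.363]]
bin t [[0.648, 0.32], [0.631, 0.313], [0.614, 0.307], [0.596, 0.3], [0.579, 0.294]]
cab t [[0.6, 0.442], [0.585, 0.431], [0.569, 0.419], [0.554, 0.407], [0.538, 0.396]]
drawer t [[0.633, 0.483], [0.617, 0.469], [0.6, 0.456], [0.583, 0.443], [0.566, 0.429]]
```

Socket 30 is fitted at (331,202). The bins and the cabinet corner clear the gripper body by at least 25 mm, so I'll pick it.

{"name": "arm_command", "arguments": {"xyz": [[-0.0201, 0.0087, -0.02], [-0.0201, 0.0087, -0.06], [-0.0201, 0.0087, -0.09], [-0.0201, 0.0087, -0.12], [-0.0201, 0.0087, -0.145], [-0.0201, 0.0087, -0.16], [-0.0201, 0.0087, -0.167], [-0.0201, 0.0087, -0.169], [-0.0201, 0.0087, -0.169]], "rot": [[0, 0, 0], [0, 0, 0], [0, 0, 0], [0, 0, 0], [0, 0, 0], [0, 0, 0], [0, 0, 0], [0, 0, 0], [0, 0, 0]]}}

```text
time: 23.95
ee_pos: [0.5476, 0.3213, -0.0243]
eef_rot: [0.0, 1.0, 0.0, 0.001]
ft_force: [0.5, 0.7, 0.7]
width: 0.0741
grip_force: 0.0
```

{"name": "arm_command", "arguments": {"xyz": [[0, 0, 0], [0, 0, 0], [0, 0, 0], [0, 0, 0], [0, 0, 0], [0, 0, 0], [0, 0, 0]], "rot": [[0, 0, 0], [0, 0, 0], [0, 0, 0], [0, 0, 0], [0, 0, 0], [0, 0, 0], [0, 0, 0]], "grip": 0.2}}

```text
time: 24.53
ee_pos: [0.5468, 0.3217, -0.0252]
eef_rot: [-0.0, 1.0, 0.0, 0.0]
ft_force: [-0.8, -0.3, 1.9]
width: 0.0411
grip_force: 25.0
```

{"name": "arm_command", "arguments": {"xyz": [[0, 0, 0.03], [0, 0, 0.07], [0, 0, 0.11], [0, -0.02, 0.14], [-0.005, -0.06, 0.16], [-0.01, -0.1, 0.16], [-0.015, -0.14, 0.16], [-0.02, -0.18, 0.16], [-0.025, -0.22, 0.16], [-0.03, -0.26, 0.16], [-0.035, -0.3, 0.16], [-0.04, -0.34, 0.16], [-0.045, -0.38, 0.16], [-0.05, -0.42, 0.16], [-0.055, -0.46, 0.16], [-0.06, -0.5, 0.15], [-0.067, -0.535, 0.14], [-0.067, -0.5535, 0.12], [-0.067, -0.5535, 0.1], [-0.067, -0.5535, 0.09]], "rot": [[0, 0, 0], [0, 0, 0], [0, 0, 0], [0, 0, -0.1], [0, 0, -0.2], [0, 0, -0.3], [0, 0, -0.4], [0, 0, -0.5], [0, 0, -0.6], [0, 0, -0.7], [0, 0, -0.8], [0, 0, -0.9], [0, 0, -1.0], [0, 0, -1.1], [0, 0, -1.2], [0, 0, -1.2], [0, 0, -1.2], [0, 0, -1.2], [0, 0, -1.2], [0, 0, -1.2]]}}

```text
time: 26.2
ee_pos: [0.4779, -0.2328, 0.062]
eef_rot: [0.566, 0.825, -0.0, -0.002]
ft_force: [-0.8, -0.1, -2.1]
width: 0.0408
grip_force: 25.0
```

{"name": "arm_command", "arguments": {"xyz": [[0, 0, 0], [0, 0, -0.02], [0, 0, -0.04], [0, 0, -0.05], [0, 0, -0.054], [0, 0, -0.06], [0, 0, -0.066], [0, 0, -0.071], [0, 0, -0.075], [0, 0, -0.078], [0, 0, -0.08], [0, 0, -0.081], [0, 0, -0.081], [0, 0, -0.081]], "rot": [[0, 0, 0], [0, 0, 0], [0, 0, 0], [0, 0, 0], [0, 0, 0], [0, 0, 0], [0, 0, 0], [0, 0, 0], [0, 0, 0], [0, 0, 0], [0, 0, 0], [0, 0, 0], [0, 0, 0], [0, 0, 0]]}}

```text
time: 27.37
ee_pos: [0.4801, -0.2318, -0.0144]
eef_rot: [0.564, 0.826, -0.0, 0.0]
ft_force: [-10.8, 8.8, 24.2]
width: 0.041
grip_force: 25.0
```

It stopped about 2 mm high with side force toward the narrow end. I'll back up a little, shift that way and go down again.

{"name": "arm_command", "arguments": {"xyz": [[0, 0, 0.003], [0, 0, 0.005], [-0.0012, 0.0011, 0.005], [-0.0012, 0.0011, 0.004], [-0.0012, 0.0011, 0.003], [-0.0012, 0.0011, 0.002], [-0.0012, 0.0011, 0.001], [-0.0012, 0.0011, 0], [-0.0012, 0.0011, 0]], "rot": [[0, 0, 0], [0, 0, 0], [0, 0, 0], [0, 0, 0], [0, 0, 0], [0, 0, 0], [0, 0, 0], [0, 0, 0], [0, 0, 0]]}}

```text
time: 28.12
ee_pos: [0.4787, -0.2314, -0.0146]
eef_rot: [0.565, 0.825, -0.001, 0.0]
ft_force: [-11.4, 4.7, 27.0]
width: 0.0412
grip_force: 25.0
```

{"name": "arm_command", "arguments": {"xyz": [[0, 0, 0.001], [0, 0, 0.002], [0, 0, 0.002], [0, 0, 0.02], [0, 0, 0.05], [0.0012, -0.0011, 0.07], [0.0012, -0.0011, 0.07]], "rot": [[0, 0, 0], [0, 0, 0], [0, 0, 0], [0, 0, 0], [0, 0, 0], [0, 0, 0], [0, 0, 0]], "grip": 0.75}}

```text
time: 28.7
ee_pos: [0.4824, -0.2333, 0.0575]
eef_rot: [0.565, 0.825, 0.0, 0.003]
ft_force: [1.1, -0.7, -0.2]
width: 0.0645
grip_force: 0.0
```

{"name": "arm_command", "arguments": {"xyz": [[0, 0, 0], [0, 0, 0], [0, 0, 0], [0, 0, 0], [0, 0, -0.01], [0, 0, -0.02], [0, 0, -0.026], [0, 0, -0.028], [0, 0, -0.03], [0, 0, -0.031], [0, 0, -0.032], [0, 0, -0.032]], "rot": [[0, 0, 0], [0, 0, 0], [0, 0, 0], [0, 0, 0], [0, 0, 0], [0, 0, 0], [0, 0, 0], [0, 0, 0], [0, 0, 0], [0, 0, 0], [0, 0, 0], [0, 0, 0]], "grip": 0.28}}

```text
time: 29.7
ee_pos: [0.4799, -0.2321, 0.0217]
eef_rot: [0.565, 0.825, 0.0, 0.0]
ft_force: [-0.3, 0.8, -0.2]
width: 0.0243
grip_force: 0.0
```

{"name": "arm_command", "arguments": {"xyz": [[0, 0, -0.0005], [0, 0, -0.001], [0, 0, -0.0015], [0, 0, -0.002], [0, 0, -0.0025], [0, 0, -0.0025]], "rot": [[0, 0, 0], [0, 0, 0], [0, 0, 0], [0, 0, 0], [0, 0, 0], [0, 0, 0]]}}

```text
time: 30.2
ee_pos: [0.4803, -0.2324, 0.0214]
eef_rot: [0.565, 0.825, -0.0, 0.001]
ft_force: [-8.2, 3.4, 24.2]
width: 0.0246
grip_force: 11.9
```

{"name": "arm_command", "arguments": {"xyz": [[0, 0, 0.01], [0, 0, 0.02], [-0.009, 0.023, 0.02], [-0.0177, 0.0456, 0.02], [-0.0177, 0.0456, 0.012], [-0.0177, 0.0456, 0.006], [-0.0177, 0.0456, 0.002], [-0.0177, 0.0456, 0], [-0.0177, 0.0456, -0.001], [-0.0177, 0.0456, -0.002], [-0.0177, 0.0456, -0.003], [-0.0177, 0.0456, -0.003]], "rot": [[0, 0, 0], [0, 0, 0], [0, 0, 0], [0, 0, 0], [0, 0, 0], [0, 0, 0], [0, 0, 0], [0, 0, 0], [0, 0, 0], [0, 0, 0], [0, 0, 0], [0, 0, 0]], "grip": 0.26}}

```text
time: 31.2
ee_pos: [0.4626, -0.1876, 0.0183]
eef_rot: [0.565, 0.825, -0.001, 0.0]
ft_force: [-11.7, 2.6, 30.2]
width: 0.0228
grip_force: 15.2
```

The touch heights differ by exactly the socket heights (63, 59 and 56 mm), so all of these are fully down. I'll retreat and take a final look.

{"name": "arm_command", "arguments": {"xyz": [[0, 0, 0.03], [0, 0, 0.07], [0, 0, 0.11], [0.02, -0.04, 0.15], [0.03, -0.08, 0.18], [0.03, -0.1, 0.2], [0.03, -0.1, 0.2], [0.03, -0.1, 0.2]], "rot": [[0, 0, 0], [0, 0, 0], [0, 0, 0], [0, 0, 0], [0, 0, 0], [0, 0, 0], [0, 0, 0], [0, 0, 0]]}}

```text
time: 31.87
ee_pos: [0.4927, -0.2911, 0.2182]
eef_rot: [0.567, 0.824, 0.0, 0.002]
ft_force: [-1.0, 0.3, -0.6]
width: 0.0225
grip_force: 0.0
```

Run:
```python
from h import *
m,im=save('wrist','w8'); ms,s=save('scene','s8')
cv2.imwrite('pics/w8b.png',np.hstack([cv2.resize(im[40:290,195:445],(400,400)),cv2.resize(s[150:250,380:480],(400,400))])[:,:,::-1])
```

```text
(no output)
```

View pics/w8b.png

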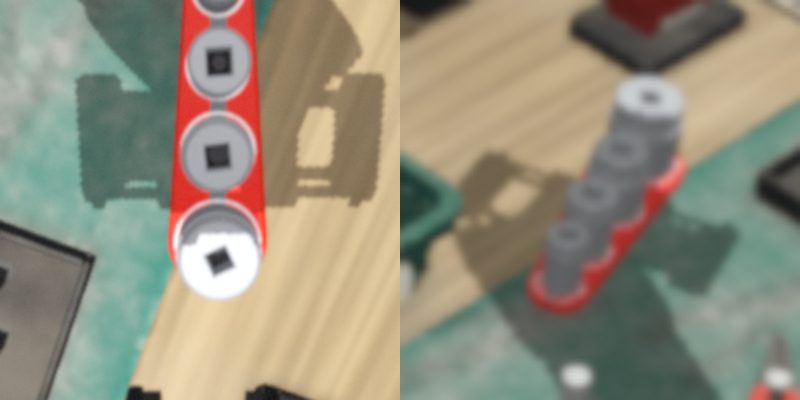

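All four stand upright in size order on the tray.

```bash
python3 -c "
from bench import r
print(r.close_job())"
```

```text
the job is handed in; nothing more can be done
None
```

All four sockets are back on the red tray in size order, each upright on its own post and fully down, and I handed the job in at about 32 s of the 102 s allowed.

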